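# Ease a cylinder head out onto the sloped drip rails

### The job

Put the finned cylinder head out to drain: slide it, without lifting it, from the stand's level deck over the edge onto the two narrow sloping rails. It must lie flat along both rails, square and centred, with its lower end fully home against the stop bar. Ease it along gently, do not push the stop bar off its setting, and leave the other things where they are.

Things in the scene. Friction and masses are not known exactly. Their poses are not given: they have to be found in the camera images.
- crest (a point): Point on the fixed draining stand: middle of the edge where the level steel deck ends and the rails begin, on the deck surface, 100 mm above the bench. Stand axes: +y is the way the head must go, +z up, +x across. The deck covers y -190 to 0 mm and x -138 to +62 mm.
- fence_face (a point): On the straight face of the deck's fence, at deck level and mid-length; axes as crest. The face is the plane x = +42 mm from crest, y -189 to -1 mm, 24 mm high; the head comes to it from the -x side. A head flush with it is centred on the rails. Nothing guides the head beyond y = 0.
- rail_top (a point): Same point as crest but with the rails' axes: +y down along the rails, 16 degrees below level, +z square to them, +x across as crest. Two fixed steel rails with tops in the plane z = 0, each 10 mm wide, centred at x = -26 and +26 mm, 180 mm long from y = 0; open between and beside them.
- stop_face (a point): Middle of the uphill face of the stop bar lying across the rails, at rail-top level; axes as rail_top. The bar is 78 mm wide, 12 mm thick, stands 19 mm above the rails and is clamped 120 to 150 mm down them (differs each time). The clamp holds by friction only: it slips if pushed with more than about 30 N.
- head_centre (a point): Centre (half-way up) of the cylinder head: aluminium finned block 84 mm (its x) by 96 mm (its y) by 45 mm high, flat underneath, 0.5 to 0.7 kg, weight in the middle, too wide to grip. Starts on the deck, up to 20 degrees askew and clear of the fence; its +y end goes first. The finned sides push like flat faces. It does not slide down the rails by itself.
- head_end_a (a point): Middle of the lower edge of the head's +y end face, 48 mm from its middle, at its underside; it comes to rest against stop_face.
- spring_cup_mid (a point): Small steel valve-spring cup, 26 mm across, 30 mm high, standing on the deck's near side by the edge (about x -115, y -30 mm from crest); its centre. Bystander.
- piston_mid (a point): Piston standing on the bench, 72 mm across, 66 mm high; its centre. Bystander.
- gear_mid (a point): Steel gear lying flat on the bench, 88 mm across, 26 mm high; its centre. Bystander.
- can_mid (a point): Plain steel can, 66 mm across, 100 mm high; its centre. Bystander.
- mug_mid (a point): White mug, 80 mm across, 90 mm high; its centre. Bystander.
- bolt_tray_mid (a point): Black compartment tray 110 by 160 mm, 30 mm high; its centre. Bystander.
- wrench: Wrench lying on the bench; origin near its middle, its x along it. Bystander.
- head: The cylinder head again: its frame, with the origin in the middle of its flat underside. Pushed over the edge, it tips down onto the rails once its middle has passed crest, its rear lower edge rising about 13 mm off the deck for a while.
Mind the look-alikes: they are no part of the job. What is shaped like the head but blue or orange is not meant.

How it is judged:
By the outcome, as a careful person would: the job done as asked, in the order asked, and still so for the second after the job is handed in, with the robot touching nothing.
It also fails if it takes over 54 s, if anything falls off the work surface, if the arm or the gripper's body presses on something with over 40 N, if the wrist force passes 120 N, or if a joint passes its speed limit or range.

### The arm

A 6-joint arm with a two-finger parallel gripper is mounted at the origin on the work surface. World frame = base frame: x ahead of the robot, y to its left, z up, the work surface at z = 0. Lengths are in m, angles in degrees, forces in N, time in s.
With the tool pointing down it reaches from about 0.275 to 0.825 m from the base axis. Payload 5.2 kg.
Tool frame: the origin (TCP) lies at the very end of the fingers, on their centre line; the grasp point (between the pads) lies 19 mm behind it (robot.pinch_z is the z of the grasp point in the tool frame, in m); z points along the fingers, y is the direction in which the jaws open and shut (so a half turn about z gives the same grasp; the last joint's range is limited). The gripper opens to 93 mm and grips with 3 to 60 N. Pads are 15 mm wide; open, the fingers measure 128 mm over their backs; the gripper's body (75 mm by 188 mm) begins 65 mm behind the grasp point.
Start: joints at [61.604, 14.817, 87.949, -0, 77.235, -11.62], TCP at [0.159, 0.527, 0.219] pointing down, gripper open.
Joint ranges: [-179.93, 179.93], [-52.35, 119.4], [10.71, 147.94], [-69.91, 249.91], [12.55, 155.21], [-178.61, 178.61]. Speed limits (degrees/s): [147.25, 147.25, 180, 180, 180, 180].

### API

Orientations are given as [roll, pitch, yaw] about the fixed x, y, z axes, in that order (R = Rz(yaw) Ry(pitch) Rx(roll)).
In Python, from cell import robot gives the robot as it stands.
- The arm moves only by the tool carry_out, never from a script. Its argument "moves" is a list of rows, each a list of 7 numbers: the shift along the tool's x, y, z in cm, then the turn, a rotation vector about the tool's x, y, z in rad, then the opening, from -1 (shut) to 1 (fully open), so that 0 is half open. In form: [[x, y, z, ax, ay, az, grip], ...]. A call has 1 to 10 rows; each row shifts and turns the commanded pose from where the row before left it, along the tool's axes as they then stand; what a row does not reach is not made up. A row lasts 1/8 s, in which the tool goes at most 62.5 mm and 10.7 degrees, less where a joint would pass 70% of its speed; a pose out of reach is approached as far as the arm can. A call with a gripper value outside its range is refused whole. The fingers move at their own pace and stop on an object; "newtons" is the grip in N (left out, the last holds). Time passes only in rows, so rows that do not move let the fingers close. It gives the time, the measured TCP pose, the force and the opening at its end, in the units of the state.
- robot.get_state(): the state, without advancing time (a new reading comes with each control period).
- robot.read_camera(name): name is "scene" or "top"; returns (picture, depth): 384x512x3 uint8, red, green, blue; 384x512 float32, m along the optical axis (not along the pixel's ray), 0 where there is no reading.
- robot.calibration(name): a dict with "mtx" (3x3 intrinsics, pixels), "R" (3x3) and "t" (3): a world point X has camera coordinates R X + t. Camera axes: x right, y down, z forward; pixel columns grow to the right and rows downward; lengths in m; the calibration is good to about 2 mm. A picture is of the moment at which its call begins. calibration takes no time and is no camera call.
- robot.hand_in(): hands the job in, once; it reports no verdict.
The state is a dict: "t": time; "joint_positions": joint angles; "qd": joint speeds; "tau": joint torques, N m; "tcp_pos": TCP position; "tcp_rot": TCP orientation; "wrist_force": force on the tool from outside, world axes, zero at the start; "torque": the same for the moment, N m; "finger_gap": finger opening in m.
Only numpy, scipy, OpenCV 4.12 (cv2) and the standard library are available. Lean on these libraries where they do the work, as an engineer would, in place of code of your own. Each camera call takes 0.05 s, during which the arm holds its last target.

## Working session

There is one attempt and no reset: what is moved stays moved. The work goes in short steps, Python scripts to look and compute and a tool call to move; the robot and the scene stay as the last step left them, time stands still between calls to the robot, and variables do not carry over. Pictures are saved under pics/ and viewed, and the job is handed in when it is done.

Besides the shell and the picture viewer there is one more tool, called in YAML: its name, and indented under it one key for each argument. carry_out: Moves the arm, as the interface text tells. Its arguments: {"type":"object","properties":{"moves":{"type":"array"},"newtons":{"type":"number"}},"required":["moves"]}

```bash
mkdir -p pics; ls; python3 - <<'E'
from cell import robot
import cv2,numpy as np
print(robot.get_state())
for n in ("scene","top"):
    p,d=robot.read_camera(n); np.savez(f"{n}0.npz",p=p,d=d)
    cv2.imwrite(f"pics/{n}0.png",cv2.resize(p[:,:,::-1],(768,576),interpolation=cv2.INTER_CUBIC))
    print(n,robot.calibration(n))
E
```

```text
pics
{'t': 0.0, 'joint_positions': array([ 6.16041725e+01,  1.48593815e+01,  8.80115499e+01,  2.85376774e-04,
        7.72350481e+01, -1.16211031e+01]), 'qd': array([ 0.04958614,  0.00508925,  0.11182271,  0.00108156, -0.04923129,
       -0.02055952]), 'tau': array([-9.89599466e-04, -4.37314332e+01, -2.84006149e+01,  7.18965568e-02,
        4.10619308e-02, -9.62062745e-05]), 'tcp_pos': array([0.15845515, 0.52609983, 0.21781327]), 'tcp_rot': array([-1.79896249e+02, -2.16208683e-02,  1.63225193e+02]), 'wrist_force': array([-0.7125326 ,  0.08006918,  0.41642457]), 'torque': array([-0.01549766,  0.028069  , -0.00929285]), 'finger_gap': 0.09307517804088473}
scene {'mtx': array([[407.63012169,   0.        , 254.0063246 ],
       [  0.        , 407.63012169, 186.52476163],
       [  0.        ,   0.        ,   1.        ]]), 'R': array([[ 0.20543451,  0.97864026,  0.00773932],
       [ 0.83505693, -0.17115882, -0.52286191],
       [-0.51036906,  0.11387665, -0.85238227]]), 't': array([-0.15112675, -0.45588318,  1.39880218])}
top {'mtx': array([[446.03650297,   0.        , 254.6034235 ],
       [  0.        , 446.03650297, 190.92884739],
       [  0.        ,   0.        ,   1.        ]]), 'R': array([[ 2.67768569e-02, -9.99641311e-01,  4.99004578e-04],
       [-9.97091890e-01, -2.67441896e-02, -7.13618340e-02],
       [ 7.13495828e-02,  1.41329220e-03, -9.97450370e-01]]), 't': array([0.01029843, 0.59105185, 1.52934894])}
```

View pics/scene0.png

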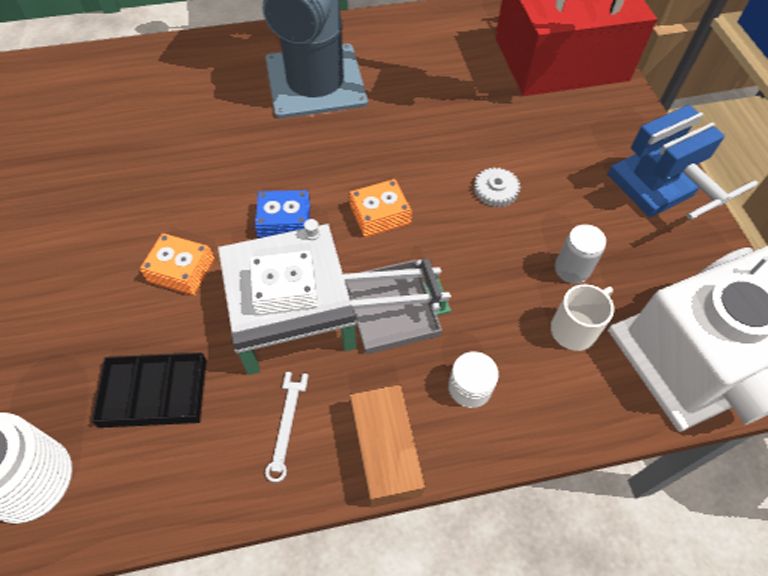

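View pics/top0.png

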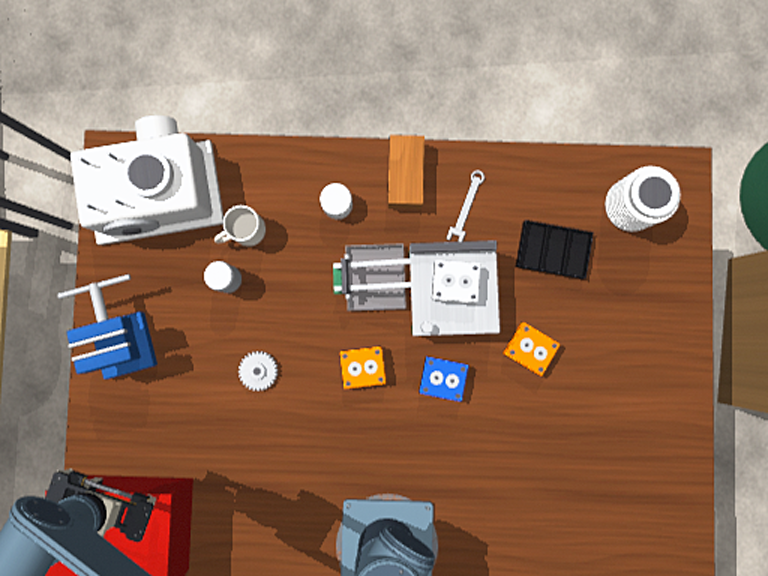

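The head candidates, by scene view pixel, are the silver one on the deck at (282,278), blue at (283,212), orange at (380,205) and orange at (177,262). The silver one on the deck fits the description; in the top view it's at (460,282). I'll check it with a close crop and measure it.

```bash
cat > h.py <<'E'
import numpy as np,cv2
from cell import robot
C={n:robot.calibration(n) for n in("scene","top")}
def cloud(n,d):
    c=C[n];K=c["mtx"];v,u=np.mgrid[:d.shape[0],:d.shape[1]]
    X=np.stack([(u-K[0,2])/K[0,0]*d,(v-K[1,2])/K[1,1]*d,d],-1)
    return (X-c["t"])@c["R"]
def ray(n,uv,z):
    c=C[n];K=c["mtx"];uv=np.atleast_2d(np.asarray(uv,float))
    D=np.c_[(uv-K[[0,1],[2,2]])/K[0,0],np.ones(len(uv))]@c["R"];o=-c["R"].T@c["t"]
    return o+D*((z-o[2])/D[:,2])[:,None]
def proj(n,X):
    c=C[n];x=np.atleast_2d(X)@c["R"].T+c["t"];x=x@c["mtx"].T;return x[:,:2]/x[:,2:]
def rect(P):
    (c,s,a)=cv2.minAreaRect((np.asarray(P)[:,:2]*1000).astype(np.float32));return c,s,a
E
python3 - <<'E'
from h import *
for n,(u0,v0,u1,v1) in (("top",(215,150,345,230)),("scene",(140,135,310,255))):
    z=np.load(n+"0.npz");p,d=z["p"],z["d"];X=cloud(n,d)
    cv2.imwrite(f"pics/c_{n}.png",cv2.resize(p[v0:v1,u0:u1,::-1],None,fx=4.7,fy=4.7,interpolation=cv2.INTER_CUBIC))
    ok=(d>0)&(X[...,0]>.2)&(X[...,0]<.8)&(abs(X[...,1])<.4)
    for nm,lo,hi in(("head",.138,.155),("deck",.09,.106),("fence",.115,.128),):
        m=(ok&(X[...,2]>lo)&(X[...,2]<hi)).astype(np.uint8)
        k,l,s,c=cv2.connectedComponentsWithStats(m)
        for i in range(1,k):
            if s[i,4]>80:
                P=X[l==i];print(n,nm,s[i],P.mean(0).round(4),np.median(P[:,2]).round(4),rect(P))
E
```

```text
top head [289 173  31  28 756] [ 0.5995 -0.1315  0.1454] 0.1454 ((599.7312622070312, -131.96469116210938), (96.02967834472656, 83.72840118408203), 87.22411346435547)
top deck [ 260  166   73   57 2272] [ 0.5721 -0.1287  0.1001] 0.1003 ((578.321044921875, -111.26676940917969), (183.9995880126953, 233.60951232910156), 3.4403254985809326)
top deck [141 174  15  19 206] [0.6014 0.381  0.0992] 0.0998 ((602.2850341796875, 378.3282165527344), (60.49895095825195, 42.93107604980469), 0.43159034848213196)
top fence [273 160  58   8 317] [ 0.6766 -0.126   0.1236] 0.124 ((677.0125732421875, -124.83177947998047), (20.806106567382812, 185.7547149658203), 3.333634376525879)
scene head [ 167  167   44   36 1258] [ 0.6043 -0.1306  0.1451] 0.1454 ((601.1607055664062, -130.95230102539062), (95.98751068115234, 84.32344055175781), 87.2446517944336)
scene deck [ 146  149  104   73 2919] [ 0.5731 -0.1288  0.1001] 0.1002 ((570.7568969726562, -112.17005920410156), (171.45834350585938, 228.95066833496094), 3.0310816764831543)
scene deck [379 150  21  22 296] [0.6057 0.3806 0.099 ] 0.0998 ((603.3132934570312, 379.1642761230469), (40.4665641784668, 61.348976135253906), 88.80120849609375)
scene deck [157 213  81  23 226] [ 0.6874 -0.1264  0.0991] 0.0994 ((687.0913696289062, -124.22029113769531), (5.128154277801514, 189.70291137695312), 3.9303743839263916)
scene fence [170 200  42   8 122] [ 0.6413 -0.1321  0.1211] 0.1219 ((641.01806640625, -132.5202178955078), (95.0671615600586, 5.415523529052734), 86.87716674804688)
scene fence [155 203  82  28 772] [ 0.6799 -0.1257  0.1232] 0.1238 ((678.0462646484375, -124.3932113647461), (22.15582847595215, 187.82693481445312), 3.440800666809082)
```

View pics/c_top.png

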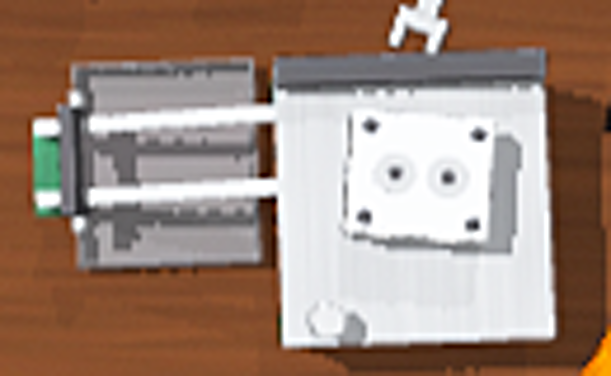

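View pics/c_scene.png

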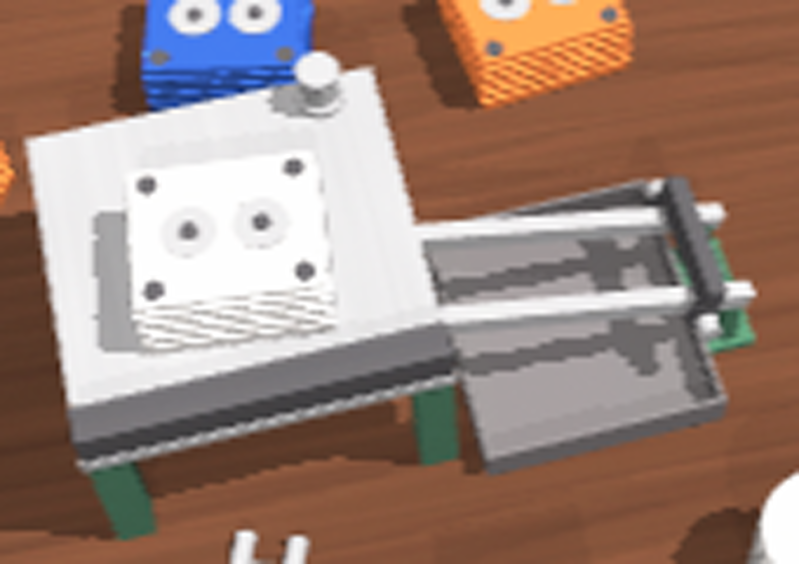

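The crop confirms it: the silver-white head with two bores on the deck, crop centre (420,175), fence on the far side and stop bar at the left end of the rails. Next I'll work out the frames and the distances for the moves.

```bash
cat >> h.py <<'E'
from scipy.spatial.transform import Rotation as Ro
YAW=3.4
F=np.array([.6775,-.1246])  # fence top centre
Rs=Ro.from_euler('z',YAW,degrees=True).as_matrix()
crest=np.r_[F,0.1]-Rs@np.array([.052,-.095,0])
def s2w(p): return crest+Rs@(np.asarray(p)/1000)
def w2s(X): return (np.asarray(X)-crest)@Rs*1000
R16=Ro.from_euler('x',-16,degrees=True).as_matrix()
def r2s(p): return R16@np.asarray(p)   # rail mm -> stand mm
def s2r(p): return np.asarray(p)@R16
def tool(yaw_rel,tilt=0): # tool-down pose, yaw rel. to stand; tilt = nose-down with rails
    return Rs@Ro.from_euler('x',-tilt,degrees=True).as_matrix()@Ro.from_euler('z',yaw_rel,degrees=True).as_matrix()@np.diag([1,-1,-1])
def delta(p_stand,Rt):
    s=robot.get_state();R0=Ro.from_euler('xyz',s["tcp_rot"],degrees=True).as_matrix()
    d=R0.T@(s2w(p_stand)-s["tcp_pos"])*100
    rv=Ro.from_matrix(R0.T@Rt).as_rotvec()
    print("tcp stand mm",w2s(s["tcp_pos"]).round(1),"d tool cm",d.round(2),"rv rad",rv.round(3),"F stand",(s["wrist_force"]@Rs).round(2),"t",round(s["t"],2))
E
python3 - <<'E'
from h import *
print(crest)
for n in("top","scene"):
    z=np.load(n+"0.npz");p,d=z["p"],z["d"];S=w2s(cloud(n,d))
    ok=d>0;r=s2r(S)
    def comp(m,mn=40):
        k,l,s,c=cv2.connectedComponentsWithStats(m.astype(np.uint8))
        for i in range(1,k):
            if s[i,4]>mn: P=S[l==i]; yield P,l==i
    for P,_ in comp(ok&(abs(S[...,2]-45)<6)&(abs(S[...,0])<130)&(abs(S[...,1]+90)<100)): print(n,"head",rect(P/1000))
    for P,_ in comp(ok&(abs(S[...,2]-23.5)<3)&(S[...,0]>20)&(S[...,0]<70)&(abs(S[...,1]+90)<110)): print(n,"fence x pct",np.percentile(P[:,0],[1,50,99]).round(1),np.percentile(P[:,1],[0,100]).round(1),rect(P/1000)[2])
    dk=ok&(abs(S[...,2])<4)&(S[...,0]>-160)&(S[...,0]<70)&(abs(S[...,1]+95)<110)
    print("deck",np.percentile(S[dk][:,0],[.5,99.5]),np.percentile(S[dk][:,1],[.5,99.5]),np.median(S[dk][:,2]))
    m=ok&(abs(r[...,2]-19)<6)&(r[...,1]>90)&(r[...,1]<190)&(abs(r[...,0])<60)
    q=r[m];print("bar top",len(q),np.percentile(q,[1,5,50,95,99],axis=0).round(1).tolist())
    m=ok&(abs(r[...,2])<3)&(r[...,1]>20)&(r[...,1]<110)&(abs(r[...,0])<50)
    q=r[m];print("rails",len(q),[ (q[q[:,0]*s>0][:,0].mean().round(2)) for s in(-1,1)],np.median(q[:,2]))
delta((-95,-97,120),tool(180))
E
```

```text
[ 0.61995742 -0.03285115  0.1       ]
top head ((-26.068613052368164, -97.73956298828125), (96.02970886230469, 83.7283935546875), 83.8240737915039)
top fence x pct [41.5 51.1 61.3] [-188.1   -4.9] 0.03526706621050835
deck [-137.66607094   41.52630054] [-190.78119461    6.25493952] 0.2858988479381014
bar top 85 [[-37.5, 140.2, 13.2], [-34.3, 140.7, 13.6], [-0.2, 146.6, 18.2], [33.9, 152.3, 23.2], [36.4, 154.2, 24.1]]
rails 113 [np.float64(-26.59), np.float64(25.14)] 0.15029936275244254
scene head ((-24.56501007080078, -96.65887451171875), (95.67506408691406, 84.32344055175781), 83.84465026855469)
scene fence x pct [42.3 53.5 63.2] [-188.7   -1.8] 0.04079876095056534
deck [-137.27478925   62.84300276] [-189.84023998    9.1479534 ] 0.20946012829302363
bar top 144 [[-38.0, 140.7, 13.3], [-34.1, 142.0, 13.9], [1.7, 146.8, 18.5], [37.6, 153.5, 21.2], [39.2, 154.7, 22.3]]
rails 257 [np.float64(-25.81), np.float64(26.32)] -0.2132267219837217
tcp stand mm [-427.5  585.4  117.9] d tool cm [-54.75 -52.58  -0.14] rv rad [-0.002 -0.001 -0.352] F stand [-0.12  0.19 -0.37] t 0.1
```

carry_out:
  moves:
    - [-1.4, -1.3, 0, 0, 0, 0, -0.3]
    - [-2.7, -2.6, 0, 0, 0, 0, -0.3]
    - [-2.7, -2.6, 0, 0, 0, 0, -0.3]
    - [-2.7, -2.6, 0, 0, 0, 0, -0.3]
    - [-2.7, -2.6, 0, 0, 0, 0, -0.3]
    - [-2.7, -2.6, 0, 0, 0, 0, -0.3]
    - [-2.7, -2.6, 0, 0, 0, 0, -0.3]
    - [-2.7, -2.6, 0, 0, 0, 0, -0.3]
    - [-2.7, -2.6, 0, 0, 0, 0, -0.3]
    - [-2.7, -2.6, 0, 0, 0, 0, -0.3]
  newtons: 20

```text
t: 1.35
tcp_pos: [0.3335, 0.2139, 0.2186]
tcp_rot: [-180.0, 0.0, 163.2]
wrist_force: [0.7, 0.3, 0.2]
finger_gap: 0.0327
```

carry_out:
  moves:
    - [-2.7, -2.6, 0, 0, 0, 0, -0.3]
    - [-2.7, -2.6, 0, 0, 0, 0, -0.3]
    - [-2.7, -2.6, 0, 0, 0, 0, -0.3]
    - [-2.7, -2.6, 0, 0, 0, 0, -0.3]
    - [-2.7, -2.6, 0, 0, 0, 0, -0.3]
    - [-2.7, -2.6, 0, 0, 0, 0, -0.3]
    - [-2.7, -2.6, 0, 0, 0, 0, -0.3]
    - [-2.7, -2.6, 0, 0, 0, 0, -0.3]
    - [-2.7, -2.6, 0, 0, 0, 0, -0.3]
    - [-2.0, -1.9, 0, 0, 0, 0, -0.3]

```text
t: 2.6
tcp_pos: [0.5118, -0.1044, 0.2184]
tcp_rot: [-180.0, -0.0, 163.2]
wrist_force: [0.7, 0.2, -0.4]
finger_gap: 0.0326
```

carry_out:
  moves:
    - [0, 0, 0, 0, 0, -0.12, -0.3]
    - [0, 0, 0, 0, 0, -0.12, -0.3]
    - [0, 0, 0, 0, 0, -0.112, -0.3]
    - [0, 0, 0, 0, 0, 0, -0.3]

```text
t: 3.1
tcp_pos: [0.5114, -0.1028, 0.2185]
tcp_rot: [180.0, -0.0, -176.7]
wrist_force: [1.1, 0.8, 0.6]
finger_gap: 0.0325
```

```bash
python3 -c "
from h import *
delta((-95,-97,14),tool(180)); print(robot.get_state()['finger_gap'],robot.get_state()['joint_positions'].round(1))"
```

```text
tcp stand mm [-112.5  -63.3  118.5] d tool cm [-1.77 -3.36 10.45] rv rad [ 0.    -0.001 -0.002] F stand [1.15 0.77 0.56] t 3.1
0.03246453303645766 [ -23.6   11.9   91.8   -0.    76.4 -116.9]
```

carry_out:
  moves:
    - [-0.9, -1.7, 0, 0, 0, 0, -0.3]
    - [-0.87, -1.66, 0, 0, 0, 0, -0.3]
    - [0, 0, 2.5, 0, 0, 0, -0.3]
    - [0, 0, 2.5, 0, 0, 0, -0.3]
    - [0, 0, 2.5, 0, 0, 0, -0.3]
    - [0, 0, 1.5, 0, 0, 0, -0.3]
    - [0, 0, 1.0, 0, 0, 0, -0.3]
    - [0, 0, 0.45, 0, 0, 0, -0.3]
    - [0, 0, 0, 0, 0, 0, -0.3]

```text
t: 4.22
tcp_pos: [0.5322, -0.1349, 0.1144]
tcp_rot: [-180.0, 0.0, -176.6]
wrist_force: [-0.3, 0.1, -0.2]
finger_gap: 0.033
```

carry_out:
  moves:
    - [-0.3, 0, 0, 0, 0, 0, -0.3]
    - [-0.3, 0, 0, 0, 0, 0, -0.3]
    - [-0.3, 0, 0, 0, 0, 0, -0.3]
    - [-0.3, 0, 0, 0, 0, 0, -0.3]
    - [-0.3, 0, 0, 0, 0, 0, -0.3]
    - [-0.3, 0, 0, 0, 0, 0, -0.3]
    - [-0.2, 0, 0, 0, 0, 0, -0.3]
    - [0, 0, 0, 0, 0, 0, -0.3]

```text
t: 5.22
tcp_pos: [0.5521, -0.1336, 0.1141]
tcp_rot: [-180.0, 0.0, -176.6]
wrist_force: [-1.9, -0.9, -0.4]
finger_gap: 0.0323
```

```bash
python3 -c "
from h import *
delta((-50,-97,14),tool(180)); print(robot.get_state()['finger_gap'])"
```

```text
tcp stand mm [-73.8 -96.5  14.1] d tool cm [-2.38 -0.05  0.01] rv rad [-0.  0. -0.] F stand [-1.92 -0.83 -0.35] t 5.22
0.032298142975064635
```

carry_out:
  moves:
    - [-0.3, 0, 0, 0, 0, 0, -0.3]
    - [-0.3, 0, 0, 0, 0, 0, -0.3]
    - [-0.3, 0, 0, 0, 0, 0, -0.3]
    - [-0.3, 0, 0, 0, 0, 0, -0.3]
    - [-0.3, 0, 0, 0, 0, 0, -0.3]
    - [-0.3, 0, 0, 0, 0, 0, -0.3]
    - [-0.2, 0, 0, 0, 0, 0, -0.3]
    - [0, 0, 0, 0, 0, 0, -0.3]

```text
t: 6.22
tcp_pos: [0.5723, -0.1322, 0.1141]
tcp_rot: [180.0, 0.0, -176.6]
wrist_force: [-2.0, 0.2, -0.0]
finger_gap: 0.0323
```

carry_out:
  moves:
    - [-0.1, 0, 0, 0, 0, 0, -0.3]
    - [-0.1, 0, 0, 0, 0, 0, -0.3]
    - [0, 0, 0, 0, 0, 0, -0.3]

```text
t: 6.6
tcp_pos: [0.5736, -0.1322, 0.1141]
tcp_rot: [180.0, -0.0, -176.6]
wrist_force: [-3.9, -0.9, 1.1]
finger_gap: 0.0325
```

```bash
python3 -c "
from h import *
delta((-50,-97,14),tool(180)); 
for n,(u0,v0,u1,v1) in (('top',(215,150,345,230)),('scene',(140,135,310,255))):
    p,d=robot.read_camera(n); S=w2s(cloud(n,d))
    cv2.imwrite(f'pics/p1_{n}.png',cv2.resize(p[v0:v1,u0:u1,::-1],None,fx=4,fy=4,interpolation=cv2.INTER_CUBIC))
    m=(d>0)&(abs(S[...,2]-45)<3)&(abs(S[...,0])<130)&(abs(S[...,1]+90)<100)
    print(rect(S[m]/1000))
"
```

```text
tcp stand mm [-52.2 -96.4  14.1] d tool cm [-0.22 -0.06  0.01] rv rad [ 0.    -0.001 -0.   ] F stand [-3.97 -0.69  1.06] t 6.6
((8.489164352416992, -53.69419860839844), (32.347747802734375, 85.29972076416016), 64.79375457763672)
((-1.0963478088378906, -91.99315643310547), (85.81824493408203, 94.26390838623047), 0.7769907712936401)
```

View pics/p1_scene.png

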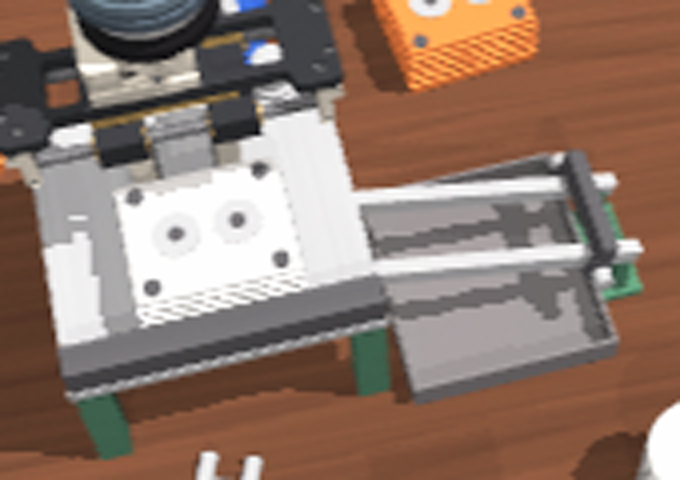

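The head is now almost square at crop (210,240), with its far side close to the fence. I'll press on until the force shows contact with the fence.

carry_out:
  moves:
    - [-0.1, 0, 0, 0, 0, 0, -0.3]
    - [0, 0, 0, 0, 0, 0, -0.3]

```text
t: 6.95
tcp_pos: [0.5736, -0.1322, 0.1141]
tcp_rot: [180.0, -0.2, -176.6]
wrist_force: [-8.1, -0.4, 2.4]
finger_gap: 0.0324
```

carry_out:
  moves:
    - [-0.05, 0, 0, 0, 0, 0, -0.3]
    - [0, 0, 0, 0, 0, 0, -0.3]

```text
t: 7.2
tcp_pos: [0.5736, -0.1322, 0.1141]
tcp_rot: [180.0, -0.2, -176.6]
wrist_force: [-10.7, -1.5, 5.2]
finger_gap: 0.0324
```

carry_out:
  moves:
    - [0.3, 0, 0, 0, 0, 0, -0.3]
    - [0.8, 0, 0, 0, 0, 0, -0.3]
    - [1.0, 0, -1.0, 0, 0, 0, -0.3]
    - [0, 0, -3.0, 0, 0, 0, -0.3]
    - [0, 0, -3.0, 0, 0, 0, -0.3]
    - [0, -2.0, 0, 0, 0, 0, -0.3]
    - [0, -3.0, 0, 0, 0, 0, -0.3]
    - [0, -2.0, 0, 0, 0, 0, -0.3]
    - [0, 0, 0, 0, 0, 0.1, -0.3]
    - [0, 0, 0, 0, 0, 0.13, -0.3]

```text
t: 8.45
tcp_pos: [0.558, -0.2043, 0.1831]
tcp_rot: [180.0, -0.1, 169.9]
wrist_force: [0.8, -0.5, -0.5]
finger_gap: 0.0326
```

carry_out:
  moves:
    - [0, 0, 0, 0, 0, 0.14, -0.3]
    - [0, 0, 0, 0, 0, 0.14, -0.3]
    - [0, 0, 0, 0, 0, 0.14, -0.3]
    - [0, 0, 0, 0, 0, 0.14, -0.3]
    - [0, 0, 0, 0, 0, 0.14, -0.3]
    - [0, 0, 0, 0, 0, 0.14, -0.3]
    - [0, 0, 0, 0, 0, 0.14, -0.3]
    - [0, 0, 0, 0, 0, 0.14, -0.3]
    - [0, 0, 0, 0, 0, 0.14, -0.3]
    - [0, 0, 0, 0, 0, 0.08, -0.3]

```text
t: 9.7
tcp_pos: [0.5581, -0.2038, 0.1832]
tcp_rot: [-179.9, -0.0, 93.2]
wrist_force: [-0.2, 0.5, -0.1]
finger_gap: 0.0326
```

```bash
python3 -c "
from h import *
delta((0,-170,20),tool(90))
for n,(u0,v0,u1,v1) in (('top',(215,150,345,230)),('scene',(140,135,310,255))):
    p,d=robot.read_camera(n); S=w2s(cloud(n,d))
    cv2.imwrite(f'pics/p2_{n}.png',cv2.resize(p[v0:v1,u0:u1,::-1],None,fx=4,fy=4,interpolation=cv2.INTER_CUBIC))
    m=(d>0)&(abs(S[...,2]-45)<3)&(abs(S[...,0])<130)&(abs(S[...,1]+90)<100)
    print(rect(S[m]/1000))
"
```

```text
tcp stand mm [ -71.9 -167.    83.2] d tool cm [-0.28  7.2   6.31] rv rad [-0.001 -0.001 -0.003] F stand [-0.22  0.52 -0.15] t 9.7
((-0.8469886779785156, -92.92276000976562), (82.59446716308594, 95.46912384033203), 0.7146961092948914)
((0.4391288757324219, -91.94947814941406), (83.6421890258789, 92.33033752441406), 0.19861869513988495)
```

View pics/p2_scene.png

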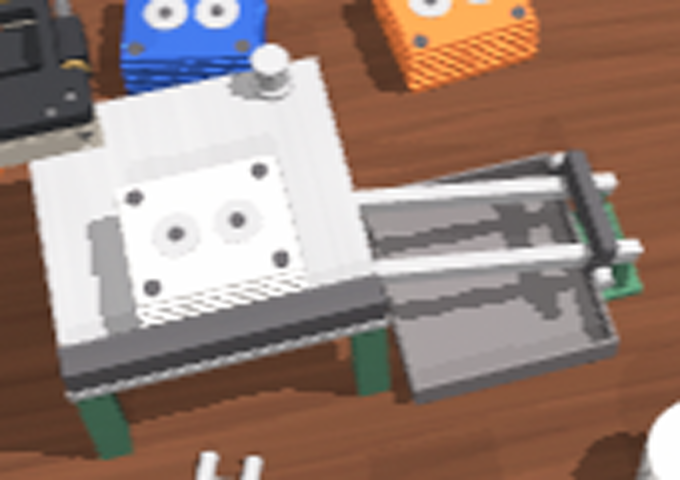

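The head is flush with the fence: centre near (0,-92) mm on the stand, yaw within 1°. Next I'll bring the fingers in behind it.

carry_out:
  moves:
    - [0, 2.4, 0, 0, 0, 0, -0.3]
    - [0, 2.8, 0, 0, 0, 0, -0.3]
    - [-0.28, 2.0, 0, 0, 0, 0, -0.3]
    - [0, 0, 1.5, 0, 0, 0, -0.3]
    - [0, 0, 2.0, 0, 0, 0, -0.3]
    - [0, 0, 1.8, 0, 0, 0, -0.3]
    - [0, 0, 1.0, 0, 0, 0, -0.3]
    - [0, 0, 0, 0, 0, 0, -0.3]

```text
t: 10.8
tcp_pos: [0.6297, -0.2016, 0.12]
tcp_rot: [-179.9, -0.1, 93.4]
wrist_force: [0.1, -1.1, 1.0]
finger_gap: 0.0323
```

```bash
python3 -c "
from h import *
delta((0,-50,20),tool(90))
"
```

```text
tcp stand mm [  -0.2 -169.    20. ] d tool cm [11.9   0.03  0.02] rv rad [-0.002 -0.001  0.001] F stand [ 0.04 -1.09  0.98] t 10.8
```

carry_out:
  moves:
    - [0.4, 0, 0, 0, 0, 0, -0.3]
    - [0.4, 0, 0, 0, 0, 0, -0.3]
    - [0.3, 0, 0, 0, 0, 0, -0.3]
    - [0.2, 0, 0, 0, 0, 0, -0.3]
    - [0.2, 0, 0, 0, 0, 0, -0.3]
    - [0.2, 0, 0, 0, 0, 0, -0.3]
    - [0.2, 0, 0, 0, 0, 0, -0.3]
    - [0.3, 0, 0, 0, 0, 0, -0.3]
    - [0.4, 0, 0, 0, 0, 0, -0.3]
    - [0.4, 0, 0, 0, 0, 0, -0.3]

```text
t: 12.05
tcp_pos: [0.6287, -0.1718, 0.1211]
tcp_rot: [-180.0, 0.0, 93.4]
wrist_force: [-0.6, -3.4, -0.2]
finger_gap: 0.0322
```

carry_out:
  moves:
    - [0.4, 0, 0, 0, 0, 0, -0.3]
    - [0.4, 0, 0, 0, 0, 0, -0.3]
    - [0.4, 0, 0, 0, 0, 0, -0.3]
    - [0.4, 0, 0, 0, 0, 0, -0.3]
    - [0.4, 0, 0, 0, 0, 0, -0.3]
    - [0.4, 0, 0, 0, 0, 0, -0.3]
    - [0.4, 0, 0, 0, 0, 0, -0.3]
    - [0.4, 0, 0, 0, 0, 0, -0.3]
    - [0.4, 0, 0, 0, 0, 0, -0.3]
    - [0.4, 0, 0, 0, 0, 0, -0.3]

```text
t: 13.3
tcp_pos: [0.6263, -0.1316, 0.1211]
tcp_rot: [-180.0, -0.0, 93.4]
wrist_force: [-1.3, -3.2, -0.8]
finger_gap: 0.033
```

carry_out:
  moves:
    - [0.4, 0, 0, 0, 0, 0, -0.3]
    - [0.4, 0, 0, 0, 0, 0, -0.3]
    - [0.4, 0, 0, 0, 0, 0, -0.3]
    - [0.4, 0, 0, 0, 0, 0, -0.3]
    - [0.4, 0, 0, 0, 0, 0, -0.3]
    - [0.4, 0, 0, 0, 0, 0, -0.3]
    - [0.3, 0, 0, 0, 0, 0, -0.3]
    - [0, 0, 0, 0, 0, 0, -0.3]

```text
t: 14.3
tcp_pos: [0.6247, -0.1045, 0.1212]
tcp_rot: [-180.0, -0.0, 93.5]
wrist_force: [-1.8, -2.3, 0.4]
finger_gap: 0.0323
```

```bash
cat > look.py <<'E'
from h import *
import sys
k=sys.argv[1]
delta((0,-50,20),tool(90))
for n,(u0,v0,u1,v1) in (('top',(205,150,345,230)),('scene',(140,135,320,255))):
    p,d=robot.read_camera(n); S=w2s(cloud(n,d)); np.savez(f'{k}_{n}.npz',p=p,d=d)
    cv2.imwrite(f'pics/{k}_{n}.png',cv2.resize(p[v0:v1,u0:u1,::-1],None,fx=4.4,fy=4.4,interpolation=cv2.INTER_CUBIC))
    m=(d>0)&(abs(S[...,2]-45)<3)&(abs(S[...,0])<60)&(abs(S[...,1]+30)<90)
    if m.sum()>20: print(n,'level',rect(S[m]/1000))
    r=s2r(S); m=(d>0)&(abs(r[...,2]-45)<3)&(abs(r[...,0])<60)&(abs(r[...,1]-50)<110)
    if m.sum()>20: print(n,'rail',m.sum(),rect(r[m]/1000),np.median(r[m][:,2]))
E
python3 look.py p3
```

```text
tcp stand mm [  0.5 -71.8  21.2] d tool cm [ 2.18 -0.05  0.12] rv rad [-0.    -0.     0.001] F stand [-1.93 -2.14  0.4 ] t 14.3
top level ((-1.1421165466308594, -5.549739837646484), (77.51799774169922, 83.16836547851562), 89.81636047363281)
top rail 152 ((-3.246753692626953, -15.757015228271484), (75.67078399658203, 80.81034088134766), 87.25513458251953) 45.73787013726295
scene level ((1.8842697143554688, -9.781890869140625), (84.77642059326172, 89.04942321777344), 1.8454874753952026)
scene rail 273 ((1.3759269714355469, -3.559253692626953), (51.99972152709961, 84.61114501953125), 89.79410552978516) 45.22591353183142
```

View pics/p3_scene.png

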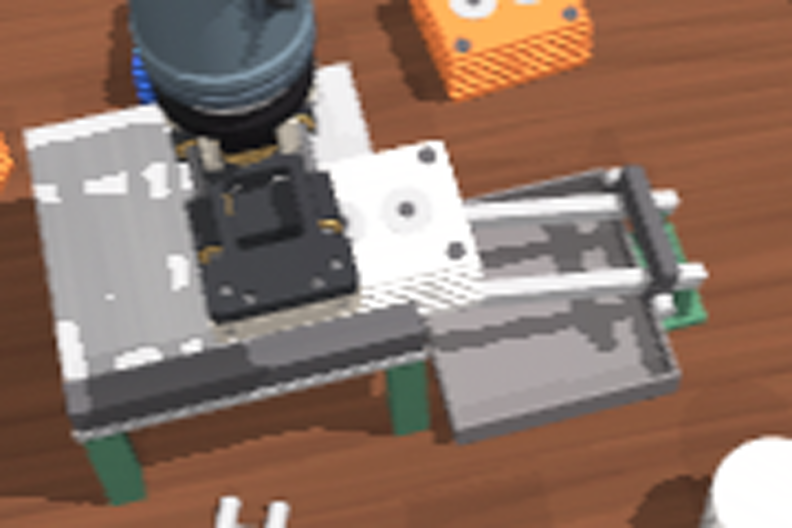

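The head is level and square over the edge, with its leading end at crop (460,220) and about 2–3 N of push. I'll go slowly through the tipping point.

carry_out:
  moves:
    - [0.15, 0, 0, 0, 0, 0, -0.3]
    - [0.15, 0, 0, 0, 0, 0, -0.3]
    - [0.15, 0, 0, 0, 0, 0, -0.3]
    - [0.15, 0, 0, 0, 0, 0, -0.3]
    - [0.15, 0, 0, 0, 0, 0, -0.3]
    - [0.15, 0, 0, 0, 0, 0, -0.3]
    - [0.15, 0, 0, 0, 0, 0, -0.3]
    - [0.15, 0, 0, 0, 0, 0, -0.3]
    - [0.15, 0, 0, 0, 0, 0, -0.3]
    - [0.15, 0, 0, 0, 0, 0, -0.3]

```text
t: 15.65
tcp_pos: [0.6239, -0.0911, 0.1217]
tcp_rot: [180.0, 0.1, 93.4]
wrist_force: [-2.4, -6.5, 2.9]
finger_gap: 0.0327
```

carry_out:
  moves:
    - [0.15, 0, 0, 0, 0, 0, -0.3]
    - [0.15, 0, 0, 0, 0, 0, -0.3]
    - [0.15, 0, 0, 0, 0, 0, -0.3]
    - [0.15, 0, 0, 0, 0, 0, -0.3]
    - [0, 0, 0, 0, 0, 0, -0.3]

```text
t: 16.27
tcp_pos: [0.6243, -0.0839, 0.1218]
tcp_rot: [179.9, -0.0, 93.4]
wrist_force: [0.2, 0.3, -0.7]
finger_gap: 0.0323
```

```bash
python3 look.py p4
```

```text
tcp stand mm [  1.3 -51.2  21.8] d tool cm [ 0.12 -0.13  0.18] rv rad [ 0.002 -0.     0.   ] F stand [ 0.19  0.27 -0.68] t 16.27
top level ((0.4371604919433594, 15.292673110961914), (80.08194732666016, 80.30030059814453), 88.10171508789062)
top rail 156 ((-0.6723899841308594, 3.469310760498047), (83.55927276611328, 82.19802856445312), 89.30502319335938) 45.35651653141457
scene level ((-3.987071990966797, 7.429862976074219), (90.78004455566406, 51.92966842651367), 18.280200958251953)
scene rail 753 ((0.5959854125976562, 14.013965606689453), (83.6720962524414, 78.20420837402344), 1.2529538869857788) 45.70934511301023
```

View pics/p4_scene.png

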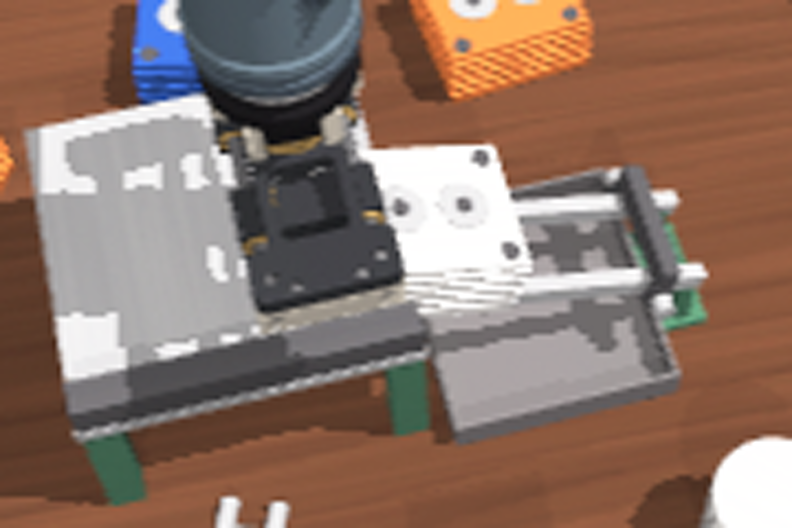

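```bash
python3 -c "
from h import *
print(r2s((0,-64,15)))
delta(r2s((0,-64,15)),tool(90,16))
"
```

```text
[  0.         -57.3861882   32.05971621]
tcp stand mm [  0.8 -50.3  21.1] d tool cm [-0.7  -0.07 -1.1 ] rv rad [ 0.001 -0.281  0.   ] F stand [ 0.19  0.38 -1.13] t 16.38
```

carry_out:
  moves:
    - [-0.6, 0, 0, 0, 0, 0, -0.3]
    - [-0.6, -0.07, -0.6, 0, 0, 0, -0.3]
    - [0, 0, -0.5, 0, 0, 0, -0.3]
    - [0, 0, 0, 0, -0.1, 0, -0.3]
    - [0, 0, 0, 0, -0.1, 0, -0.3]
    - [0, 0, 0, 0, -0.081, 0, -0.3]
    - [0, 0, 0, 0, 0, 0, -0.3]

```text
t: 17.25
tcp_pos: [0.6234, -0.0942, 0.1321]
tcp_rot: [-180.0, 16.1, 93.6]
wrist_force: [-0.0, 0.1, 0.2]
finger_gap: 0.0329
```

```bash
python3 -c "
from h import *
delta(r2s((0,-64,15)),tool(90,16))
"; python3 look.py p5
```

```text
tcp stand mm [ -0.2 -61.4  32.1] d tool cm [ 0.39  0.03 -0.11] rv rad [0.    0.001 0.003] F stand [-0.03  0.08  0.19] t 17.25
tcp stand mm [ -0.2 -61.4  32.1] d tool cm [1.43 0.03 0.85] rv rad [-0.     0.28   0.003] F stand [-0.03  0.08  0.19] t 17.25
top rail 101 ((-26.87200927734375, 25.63712501525879), (54.46940994262695, 29.383787155151367), 87.37886810302734) 44.72947172337329
scene level ((-4.614114761352539, -15.748977661132812), (96.60700988769531, 76.16203308105469), 82.03034973144531)
scene rail 556 ((0.010364532470703125, 8.812705993652344), (83.16241455078125, 91.6720962524414), 0.8846314549446106) 45.19509758464399
```

View pics/p5_scene.png

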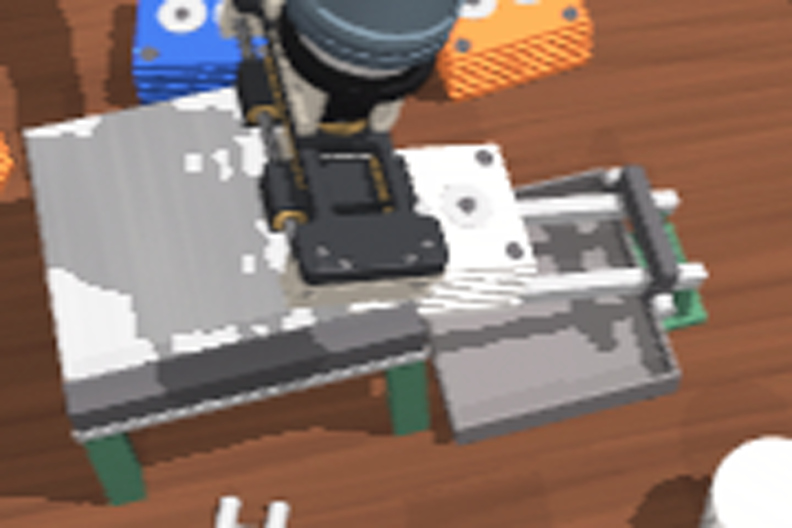

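The head has tipped onto the rails, lies square (leading end at crop (510,215)), and the tool is parallel to its rear face. Next I'll push down the rails.

carry_out:
  moves:
    - [0.3, 0.03, 0, 0, 0, 0.003, -0.3]
    - [0.3, 0, 0, 0, 0, 0, -0.3]
    - [0.2, 0, 0, 0, 0, 0, -0.3]
    - [0.2, 0, 0, 0, 0, 0, -0.3]
    - [0.2, 0, 0, 0, 0, 0, -0.3]
    - [0.2, 0, 0, 0, 0, 0, -0.3]
    - [0.2, 0, 0, 0, 0, 0, -0.3]
    - [0.2, 0, 0, 0, 0, 0, -0.3]
    - [0.3, 0, 0, 0, 0, 0, -0.3]
    - [0.3, 0, 0, 0, 0, 0, -0.3]

```text
t: 18.6
tcp_pos: [0.6225, -0.0731, 0.1256]
tcp_rot: [180.0, 16.1, 93.3]
wrist_force: [-0.5, -1.1, 0.5]
finger_gap: 0.0326
```

carry_out:
  moves:
    - [0.3, 0, 0, 0, 0, 0, -0.3]
    - [0.3, 0, 0, 0, 0, 0, -0.3]
    - [0.3, 0, 0, 0, 0, 0, -0.3]
    - [0.3, 0, 0, 0, 0, 0, -0.3]
    - [0.3, 0, 0, 0, 0, 0, -0.3]
    - [0.3, 0, 0, 0, 0, 0, -0.3]
    - [0.3, 0, 0, 0, 0, 0, -0.3]
    - [0, 0, 0, 0, 0, 0, -0.3]

```text
t: 19.6
tcp_pos: [0.6214, -0.0522, 0.1195]
tcp_rot: [179.9, 16.1, 93.3]
wrist_force: [-0.3, -1.2, 0.1]
finger_gap: 0.0323
```

```bash
python3 -c "
from h import *
delta(r2s((0,30,15)),tool(90,16))
"; python3 look.py p6
```

```text
tcp stand mm [  0.3 -19.4  19.5] d tool cm [ 5.4  -0.04 -0.17] rv rad [ 0.     0.001 -0.002] F stand [-0.41 -1.19  0.06] t 19.6
tcp stand mm [  0.3 -19.4  19.5] d tool cm [-2.95 -0.02  0.79] rv rad [ 0.001  0.28  -0.002] F stand [-0.41 -1.19  0.06] t 19.6
top rail 37 ((-27.029294967651367, 64.66543579101562), (23.8344783782959, 26.10606575012207), 83.8378677368164) 45.261286999345046
scene rail 275 ((0.5962677001953125, 23.962581634521484), (113.7033920288086, 82.98336029052734), 89.75543975830078) 45.37639500074069
```

View pics/p6_scene.png

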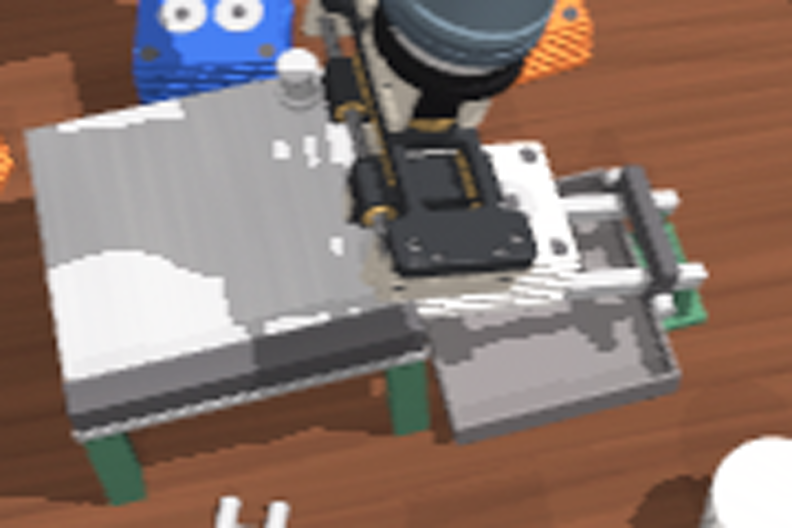

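The head is still square and sliding at about 1 N, with its leading end at crop (555,210) and the stop at (650,230). I'll carry on the same way.

carry_out:
  moves:
    - [0.3, 0, 0, 0, 0, 0, -0.3]
    - [0.3, 0, 0, 0, 0, 0, -0.3]
    - [0.3, 0, 0, 0, 0, 0, -0.3]
    - [0.3, 0, 0, 0, 0, 0, -0.3]
    - [0.3, 0, 0, 0, 0, 0, -0.3]
    - [0.3, 0, 0, 0, 0, 0, -0.3]
    - [0.3, 0, 0, 0, 0, 0, -0.3]
    - [0.3, 0, 0, 0, 0, 0, -0.3]
    - [0.3, 0, 0, 0, 0, 0, -0.3]
    - [0.3, 0, 0, 0, 0, 0, -0.3]

```text
t: 20.95
tcp_pos: [0.6197, -0.0238, 0.1113]
tcp_rot: [179.9, 16.1, 93.3]
wrist_force: [-0.3, -0.1, -0.2]
finger_gap: 0.0324
```

carry_out:
  moves:
    - [0.3, 0, 0, 0, 0, 0, -0.3]
    - [0.3, 0, 0, 0, 0, 0, -0.3]
    - [0.3, 0, 0, 0, 0, 0, -0.3]
    - [0.3, 0, 0, 0, 0, 0, -0.3]
    - [0.2, 0, 0, 0, 0, 0, -0.3]
    - [0.1, 0, 0, 0, 0, 0, -0.3]
    - [0, 0, 0, 0, 0, 0, -0.3]

```text
t: 21.82
tcp_pos: [0.6189, -0.0094, 0.1072]
tcp_rot: [179.9, 16.1, 93.3]
wrist_force: [-0.2, -0.3, 0.3]
finger_gap: 0.0325
```

```bash
python3 -c "
from h import *
delta(r2s((0,34,15)),tool(90,16))
"; python3 look.py p7
```

```text
tcp stand mm [ 0.3 23.5  7.2] d tool cm [ 1.34 -0.04 -0.17] rv rad [ 0.     0.001 -0.002] F stand [-0.23 -0.28  0.34] t 21.82
tcp stand mm [ 0.3 23.5  7.2] d tool cm [-7.42 -0.02  0.8 ] rv rad [ 0.001  0.281 -0.002] F stand [-0.23 -0.28  0.34] t 21.82
scene rail 218 ((1.7667465209960938, 68.06891632080078), (79.97441101074219, 114.09033203125), 0.84990394115448) 45.27650908852458
```

View pics/p7_scene.png

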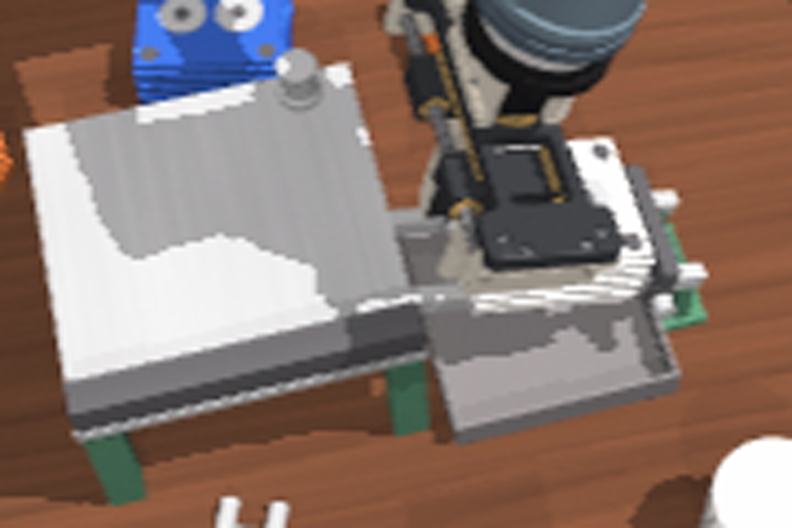

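carry_out:
  moves:
    - [0.15, 0, 0, 0, 0, 0, -0.3]
    - [0.15, 0, 0, 0, 0, 0, -0.3]
    - [0.1, 0, 0, 0, 0, 0, -0.3]
    - [0, 0, 0, 0, 0, 0, -0.3]

```text
t: 22.42
tcp_pos: [0.6188, -0.0057, 0.1061]
tcp_rot: [179.9, 16.1, 93.3]
wrist_force: [0.4, -0.8, 0.9]
finger_gap: 0.0323
```

carry_out:
  moves:
    - [0.1, 0, 0, 0, 0, 0, -0.3]
    - [0.1, 0, 0, 0, 0, 0, -0.3]
    - [0.1, 0, 0, 0, 0, 0, -0.3]
    - [0, 0, 0, 0, 0, 0, -0.3]

```text
t: 22.92
tcp_pos: [0.6186, -0.0028, 0.1053]
tcp_rot: [179.9, 16.1, 93.3]
wrist_force: [-0.5, -1.4, 1.0]
finger_gap: 0.0324
```

carry_out:
  moves:
    - [0.1, 0, 0, 0, 0, 0, -0.3]
    - [0.1, 0, 0, 0, 0, 0, -0.3]
    - [0, 0, 0, 0, 0, 0, -0.3]

```text
t: 23.3
tcp_pos: [0.6184, -0.0009, 0.1047]
tcp_rot: [179.9, 16.1, 93.3]
wrist_force: [-0.2, -1.9, 1.4]
finger_gap: 0.0328
```

carry_out:
  moves:
    - [0.1, 0, 0, 0, 0, 0, -0.3]
    - [0.1, 0, 0, 0, 0, 0, -0.3]
    - [0, 0, 0, 0, 0, 0, -0.3]

```text
t: 23.68
tcp_pos: [0.6183, 0.0011, 0.1041]
tcp_rot: [179.9, 16.1, 93.3]
wrist_force: [0.7, -1.0, 2.1]
finger_gap: 0.0325
```

carry_out:
  moves:
    - [0.1, 0, 0, 0, 0, 0, -0.3]
    - [0.1, 0, 0, 0, 0, 0, -0.3]
    - [0, 0, 0, 0, 0, 0, -0.3]

```text
t: 24.05
tcp_pos: [0.6182, 0.003, 0.1035]
tcp_rot: [180.0, 16.1, 93.3]
wrist_force: [-0.1, -0.7, 2.0]
finger_gap: 0.0328
```

carry_out:
  moves:
    - [0.1, 0, 0, 0, 0, 0, -0.3]
    - [0, 0, 0, 0, 0, 0, -0.3]

```text
t: 24.3
tcp_pos: [0.6181, 0.004, 0.1033]
tcp_rot: [180.0, 16.1, 93.3]
wrist_force: [0.4, -1.0, 1.9]
finger_gap: 0.0327
```

carry_out:
  moves:
    - [0.1, 0, 0, 0, 0, 0, -0.3]
    - [0, 0, 0, 0, 0, 0, -0.3]

```text
t: 24.55
tcp_pos: [0.618, 0.0049, 0.103]
tcp_rot: [180.0, 16.1, 93.3]
wrist_force: [-0.0, -1.8, 1.4]
finger_gap: 0.0325
```

```bash
python3 -c "
from h import *
delta(r2s((0,34,15)),tool(90,16))
"; python3 look.py p8
```

```text
tcp stand mm [ 0.3 37.8  3. ] d tool cm [-0.15 -0.03 -0.17] rv rad [ 0.     0.002 -0.002] F stand [-0.12 -1.82  1.38] t 24.55
tcp stand mm [ 0.3 37.8  3. ] d tool cm [-8.91 -0.01  0.8 ] rv rad [ 0.     0.281 -0.002] F stand [-0.12 -1.82  1.38] t 24.55
scene rail 206 ((-1.1891250610351562, 83.21870422363281), (114.87875366210938, 81.975830078125), 89.43986511230469) 45.27815324774311
```

View pics/p8_scene.png

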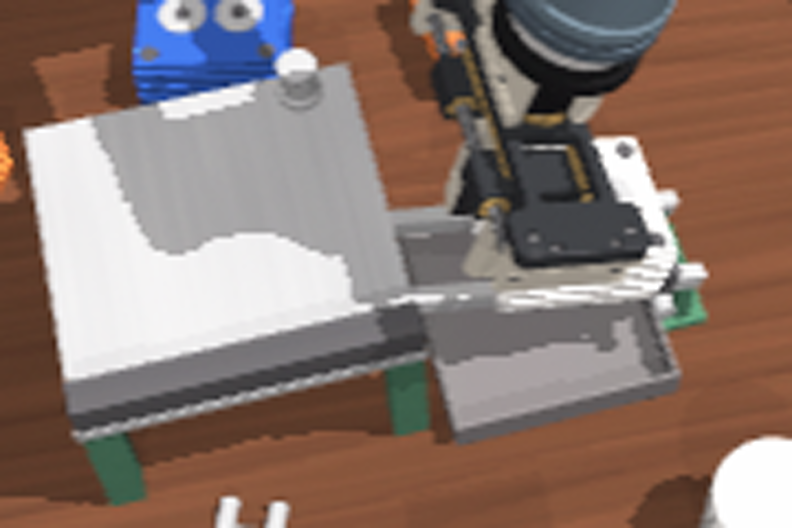

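The head's leading top edge now hides the stop bar, near crop (655,210). Contact is expected within a millimetre or two, so I'll continue in 1 mm steps.

carry_out:
  moves:
    - [0.1, 0, 0, 0, 0, 0, -0.3]
    - [0, 0, 0, 0, 0, 0, -0.3]

```text
t: 24.9
tcp_pos: [0.618, 0.0058, 0.1027]
tcp_rot: [180.0, 16.1, 93.3]
wrist_force: [-0.6, -2.3, 1.4]
finger_gap: 0.0329
```

carry_out:
  moves:
    - [0.1, 0, 0, 0, 0, 0, -0.3]
    - [0, 0, 0, 0, 0, 0, -0.3]

```text
t: 25.15
tcp_pos: [0.6181, 0.0059, 0.1027]
tcp_rot: [179.9, 16.2, 93.3]
wrist_force: [1.1, -6.5, 2.4]
finger_gap: 0.0327
```

It stalled with the force up to 6.5 N, so it's against the stop. One more small nudge to seat it square, then back off along the slope.

carry_out:
  moves:
    - [0.1, 0, 0, 0, 0, 0, -0.3]
    - [0, 0, 0, 0, 0, 0, -0.3]
    - [0, 0, 0, 0, 0, 0, -0.3]

```text
t: 25.52
tcp_pos: [0.6182, 0.006, 0.1028]
tcp_rot: [179.9, 16.2, 93.3]
wrist_force: [0.1, -7.7, 2.7]
finger_gap: 0.0326
```

carry_out:
  moves:
    - [-0.1, 0, 0, 0, 0, 0, -0.3]
    - [-0.2, 0, 0, 0, 0, 0, -0.3]
    - [-0.5, 0, 0, 0, 0, 0, -0.3]
    - [-1.0, 0, 0, 0, 0, 0, -0.3]
    - [-0.5, 0, -2.0, 0, 0, 0, -0.3]
    - [0, 0, -4.0, 0, 0, 0, -0.3]
    - [-3.0, 0, -4.0, 0, 0, 0, -0.3]
    - [-5.0, 0, -2.0, 0, 0, 0, -0.3]
    - [-5.0, 0, 0, 0, 0, 0, -0.3]
    - [-5.0, 0, 0, 0, 0, 0, -0.3]

```text
t: 26.78
tcp_pos: [0.627, -0.1554, 0.275]
tcp_rot: [179.9, 16.1, 93.3]
wrist_force: [-0.2, 0.3, -0.6]
finger_gap: 0.0327
```

```bash
python3 look.py p9; python3 - <<'E'
from h import *
for k in("0","p9"):
  for n in("top","scene"):
    z=np.load(n+"0.npz" if k=="0" else f"p9_{n}.npz");d=z["d"];r=s2r(w2s(cloud(n,d)))
    m=(d>0)&(abs(r[...,2]-19)<3)&(r[...,1]>138)&(r[...,1]<175)&(abs(r[...,0])<45)
    print(k,n,"bar",m.sum(),np.percentile(r[m][:,1],[1,50,95,99]).round(1))
    m=(d>0)&(abs(r[...,2]-45)<3)&(abs(r[...,0])<60)&(r[...,1]>20)&(r[...,1]<160)
    if m.sum(): print("  head",np.percentile(r[m],[1,50,99],axis=0).round(1).tolist())
E
```

```text
tcp stand mm [  -0.3 -122.8  175. ] d tool cm [11.29 -0.02 12.87] rv rad [ 0.002  0.281 -0.002] F stand [-0.23  0.32 -0.64] t 26.77
top rail 383 ((-1.003387451171875, 92.7796630859375), (83.20145416259766, 93.65892028808594), 1.0461585521697998) 44.83706321782612
scene rail 928 ((0.037944793701171875, 94.32870483398438), (95.15789794921875, 84.52788543701172), 89.1187515258789) 45.24837396858121
0 top bar 56 [140.1 146.9 152.  152.5]
0 scene bar 117 [141.8 148.1 153.8 154.7]
p9 top bar 22 [147.8 150.6 153.4 153.6]
  head [[-40.3, 52.6, 42.1], [4.8, 97.9, 44.8], [39.7, 137.9, 47.9]]
p9 scene bar 4 [148.8 149.8 152.7 153. ]
  head [[-39.5, 48.7, 42.2], [2.2, 93.3, 45.2], [40.6, 140.1, 47.7]]
```

View pics/p9_scene.png

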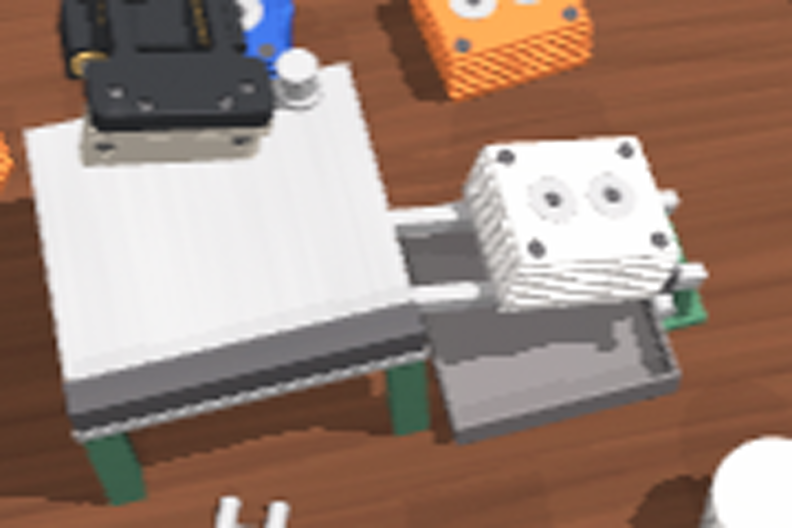

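View pics/p9_top.png

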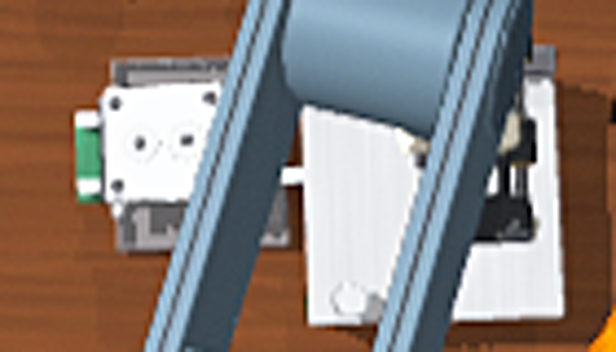

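The head lies on both rails with no gap to the bar, at crop (570,225). As a last check I'll get yaw and centring from its four corner bolt holes.

```bash
python3 - <<'E'
from h import *
z=np.load("p9_scene.npz");p,d=z["p"],z["d"]
r=s2r(w2s(cloud("scene",d)))
g=cv2.cvtColor(p,cv2.COLOR_RGB2GRAY).astype(float)
m=(d>0)&(abs(r[...,2]-45)<4)&(abs(r[...,0])<38)&(abs(r[...,1]-93.5)<44)
w=np.where(m,np.clip(190-g,0,None),0)
k,l,s,c=cv2.connectedComponentsWithStats((w>0).astype(np.uint8))
K=C["scene"]
for i in range(1,k):
    mm=l==i
    if w[mm].sum()<100: continue
    v,u=np.nonzero(mm);W=w[mm];uv=np.array([(u*W).sum(),(v*W).sum()])/W.sum()
    # ray onto plane rail z=45
    A=ray("scene",uv,.05)[0];B=ray("scene",uv,.2)[0]
    a,b=s2r(w2s(A)),s2r(w2s(B));q=a+(b-a)*(45-a[2])/(b[2]-a[2]);print(uv.round(1),q.round(1),mm.sum())
E
```

```text
[281.8 168.9] [-30.7 130.3  45. ] 11
[254.5 170.2] [-31.5  56.5  45. ] 11
[265.2 179.9] [-0.8 75.8 45. ] 9
[278.6 179. ] [ -0.9 111.7  45. ] 10
[261.4 191.1] [30.1 56.7 45. ] 13
[289.3 189. ] [ 30.5 130.3  45. ] 12
```

```bash
python3 -c "
from h import *
print(robot.hand_in(), robot.get_state()['t'])"
```

```text
the job is handed in; nothing more can be done
the job is handed in; nothing more can be done
```

I slid the silver cylinder head against the fence, then pushed it from behind over the edge and down the rails to the stop bar. It was never lifted. I handed in at about 27 s of the 54 s allowed; the system gave no verdict.

**What the last checks showed:**
- **Square and centred:** from the bolt holes in the scene picture, the head is about 0.4 mm off centre across the rails and turned about 0.3–0.5°. Its top is 45 mm above the rail plane, so it lies flat.
- **Home against the stop:** its lower end is about 141.4 mm down the rails. The stop face measured 140–142 mm at the start.
- **Stop bar:** the fingers stalled there at no more than about 8 N, well under the 30 N slip. The bar's far edge read within about 2 mm of its first position, though few points on it were still visible.
- **Other things:** the arm's path stayed clear of them and the spring cup looks unmoved. I did not re-measure the others.

**Where checks disagreed:** outline fits on the two cameras gave small yaws of opposite sign (about +1° and −0.9°). I took that as measurement noise and relied on the bolt holes.

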